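Reset the spoke nipples of the thread-winder wheel

ROBOT

A 7-joint arm with a two-finger parallel gripper is mounted at the origin on the work surface. World frame = base frame: x ahead of the robot, y to its left, z up, the work surface at z = 0. Lengths are in m, angles in rad, forces in N, time in s.
With the tool pointing down it reaches from about 0.425 to 0.875 m from the base axis. Payload 9.9 kg.
Tool frame: the origin (TCP) lies at the very end of the fingers, on their centre line; the grasp point (between the pads) lies bot.pinch_z behind it (bot.pinch_z is the distance from the TCP to the grasp point, in m); z points along the fingers, y is the line along which they close (so a half turn about z gives the same grasp; the last joint's range is limited). The gripper opens to 85 mm and grips with 20 to 120 N. Pads are 22 mm wide; open, the fingers measure 114 mm over their backs; the gripper's body (76 mm by 85 mm) begins 54 mm behind the grasp point. The pads swing forward as they close: fully open they stand 13 mm farther back than shut.
Start: joints at [1.047, 0.576, 0.025, 1.437, -0.015, 1.129, -0.057], TCP at [0.287, -0.611, 0.231] pointing down, gripper open.
Joint ranges: [-2.76, 2.76], [-0.34, 2.15], [-1.52, 1.57], [0.19, 2.46], [-1.09, 4.23], [0.17, 1.99], [-2.82, 2.82]. Speed limits (rad/s): [2.22, 2.22, 3.01, 3.01, 3.14, 3.14, 3.14].

INTERFACE

Orientations are given as a unit quaternion [x, y, z, w].
In Python, from plant import sense, cams, job, bot gives the robot as it stands.
- The arm moves only by the tool carry_out, never from a script. Its arguments are lists of equal length, an entry for each row: "slide": the shift along the world's x, y, z in units of 50 mm (1.0 is 50 mm), a list of three; "rot": the turn, a rotation vector about the world's x, y, z in units of 0.15 rad (1.0 is 0.15 rad), a list of three. A call has 1 to 12 rows; each row shifts and turns the commanded pose from where the row before left it; what a row does not reach is not made up. A row lasts 1/10 s, in which the tool goes at most 50 mm and 8.59 degrees, less where a joint would pass 70% of its speed; a pose out of reach is approached as far as the arm can. A call with a number of a shift or a turn outside -1 to 1 is refused whole. A call with a gripper value outside its range is refused whole. "grip" is the closure, from 0 (fully open) to 1 (shut), set as the call begins (left out, the last holds). The fingers move at their own pace and stop on an object; "squeeze" is the grip in N (left out, the last holds). Time passes only in rows, so rows that do not move let the fingers close. It gives the time, the measured TCP pose, the force, the opening and the grip force at its end, in the units of the state.
- sense(): the state, without advancing time (a new reading comes with each control period).
- cams.read_camera(name): name is "side" or "top"; returns the picture (400x640x3 uint8, red, green, blue); there is no depth.
- cams.get_calibration(name): a dict with "fx", "fy", "cx", "cy" (pixels), "k1" (the pictures are not rectified: a ray, as slopes to the right and down, at radius r is drawn at 1 + k1 r^2 times it, then the intrinsics apply), "pose" (4x4, takes a point from camera to world coordinates). Camera axes: x right, y down, z forward; pixel columns grow to the right and rows downward; lengths in m; the calibration is good to about 2 mm. A picture is of the moment at which its call begins. get_calibration takes no time and is no camera call.
- job.job_done(): hands the job in; it is judged then, once.
The state is a dict: "clock": time; "q": joint angles; "qd": joint speeds; "tau": joint torques, N m; "ee_pos": TCP position; "tcp_rot": TCP orientation; "contact_force": force on the tool from outside, world axes, zero at the start; "ft_torque": the same for the moment, N m; "opening": opening from 0.0 (shut) to 1.0 (fully open); "gripper_force": force on a finger pad.
Only numpy, scipy, OpenCV 4.12 (cv2) and the standard library are available. Lean on these libraries where they do the work, as an engineer would, in place of code of your own. Each camera call takes 0.05 s, during which the arm holds its last target. There are 200 camera calls.

TASK

The thread winder's wheel needs its three square brass spoke nipples reset, working along the rim one at a time from the one on the red marker's side, over the middle one, to the one on the white marker's side. Screw each nipple clockwise (seen from outside the rim) until it comes up firm, then back it off by counted quarter turns before going on to the next: one quarter turn for the first, two for the middle one, one for the last. Leave the things standing around the stand where they are.

Things in the scene. Friction and masses are not known exactly. Their poses are not given: they have to be found in the camera images.
- stand: Wooden base 180 x 300 x 20 mm, fixed to the bench, with two grey uprights (tops 170 mm high, faces 44 to 56 mm either side of the wheel plane) holding an aluminium spoked wheel upright that does not turn: 240 mm across, rim 16 mm thick, hub centre 150 mm above the bench. Origin under the middle of the base on the bench; x is along the axle, the wheel lies in the y-z plane, z up. Seven lower spokes have black caps and need nothing.
- nip_left_grip (a point): Square brass spoke nipple head, 12 x 12 mm across its flats and 44 mm long, standing out radially from the wheel rim on the stand's +y side, leaning 36 degrees from vertical to +y; a black line on its outer end shows its turn. The origin is on its axis, 30 mm above the rim and 14 mm below its outer end; +z points outward along its axis (away from the hub); x and y are square to the flats. Gripping tips that reach further than 29 mm past this point towards the hub hit the rim.
- nip_mid_grip (a point): Square brass spoke nipple head, 12 x 12 mm across its flats and 44 mm long, standing out radially from the wheel rim at the very top, upright; a black line on its outer end shows its turn. The origin is on its axis, 30 mm above the rim and 14 mm below its outer end; +z points outward along its axis (away from the hub); x and y are square to the flats. Gripping tips that reach further than 29 mm past this point towards the hub hit the rim.
- nip_right_grip (a point): Square brass spoke nipple head, 12 x 12 mm across its flats and 44 mm long, standing out radially from the wheel rim on the stand's -y side, leaning 36 degrees from vertical to -y; a black line on its outer end shows its turn. The origin is on its axis, 30 mm above the rim and 14 mm below its outer end; +z points outward along its axis (away from the hub); x and y are square to the flats. Gripping tips that reach further than 29 mm past this point towards the hub hit the rim.
- nip_left (a joint): Turn of the left nipple (rad): 0 is screwed fully in, against a firm stop that cannot be passed; it grows counter-clockwise seen from outside (about the nipple's +z, unscrewing). Turns stiffly (about 0.06 N m), stays where it is left, starts 0.5 to 1.1 rad off the stop and can turn to 3.7.
- nip_mid (a joint): Turn of the middle nipple (rad): 0 is screwed fully in, against a firm stop that cannot be passed; it grows counter-clockwise seen from outside (about the nipple's +z, unscrewing). Turns stiffly (about 0.06 N m), stays where it is left, starts 0.5 to 1.1 rad off the stop and can turn to 3.7.
- nip_right (a joint): Turn of the right nipple (rad): 0 is screwed fully in, against a firm stop that cannot be passed; it grows counter-clockwise seen from outside (about the nipple's +z, unscrewing). Turns stiffly (about 0.06 N m), stays where it is left, starts 0.5 to 1.1 rad off the stop and can turn to 3.7.
- mark_red_top (a point): Red round marker, 32 mm wide, 8 mm thick, fixed on the base at one end (+y or -y of the stand): the job starts on its side. Origin at its top centre.
- mark_white_top (a point): White round marker of the same size at the other end of the base. Origin at its top centre.
- spool_mid (a point): Blue thread spool, standing, 52 mm wide, 97 mm tall; loose bystander, origin at its centre, z up.
- jar_mid (a point): Closed glue jar, 56 mm wide, 75 mm tall; loose bystander, origin at its centre, z up.
- punches_mid (a point): Red block 45 x 70 x 38 mm holding a row of steel punches, 73 mm tall in all; loose bystander, origin at its centre, z up.
- waxtin_mid (a point): Flat yellow wax tin, 66 mm wide, 24 mm tall; loose bystander, origin at its centre, z up.

How it is judged:
On the way, in this order (a step that is already met when the one before it is completed fails the run):
1. the nipple on the red side is screwed in to its stop (((y of mark_red_top in the frame of stand above 0 m and value of joint nip_left below 0.09 rad) or (y of mark_red_top in the frame of stand below 0 m and value of joint nip_right below 0.09 rad))), for 0.1 s.
2. it is backed off one quarter turn (((y of mark_red_top in the frame of stand above 0 m and value of joint nip_left between 1.3508 and 1.7908 rad) or (y of mark_red_top in the frame of stand below 0 m and value of joint nip_right between 1.3508 and 1.7908 rad))), for 0.1 s.
3. the middle nipple is screwed in to its stop (value of joint nip_mid below 0.09 rad), for 0.1 s.
4. it is backed off two quarter turns (value of joint nip_mid between 2.9216 and 3.3616 rad), for 0.1 s.
5. the nipple on the white side is screwed in to its stop (((y of mark_red_top in the frame of stand below 0 m and value of joint nip_left below 0.09 rad) or (y of mark_red_top in the frame of stand above 0 m and value of joint nip_right below 0.09 rad))), for 0.1 s.
6. it is backed off one quarter turn (((y of mark_red_top in the frame of stand below 0 m and value of joint nip_left between 1.3508 and 1.7908 rad) or (y of mark_red_top in the frame of stand above 0 m and value of joint nip_right between 1.3508 and 1.7908 rad))), for 0.1 s.
At the end, for the whole second after the job is handed in: both outer nipples stand one quarter turn (1.57 rad) and the middle one two quarter turns (3.14 rad) out from their stops, each within 0.22 rad (about 13 degrees), at rest and let go (all of step 4 and value of joint nip_left between 1.3508 and 1.7908 rad and value of joint nip_right between 1.3508 and 1.7908 rad and velocity of joint nip_left between -0.05 and 0.05 rad/s and velocity of joint nip_mid between -0.05 and 0.05 rad/s and velocity of joint nip_right between -0.05 and 0.05 rad/s); the robot touches nothing.
It fails at once if the spool is shifted by more than 15 mm (distance of spool_mid from where it was at the start of the episode above 0.015 m).
It fails at once if the glue jar is shifted by more than 15 mm (distance of jar_mid from where it was at the start of the episode above 0.015 m).
It fails at once if the punch block is shifted by more than 15 mm (distance of punches_mid from where it was at the start of the episode above 0.015 m).
It fails at once if the wax tin is shifted by more than 15 mm (distance of waxtin_mid from where it was at the start of the episode above 0.015 m).
It also fails if it takes over 72 s, if anything falls off the work surface, if the arm or the gripper's body presses on something with over 40 N, if the wrist force passes 120 N, or if a joint passes its speed limit or range.

## Working session

There is one attempt and no reset: what is moved stays moved. The work goes in short steps, Python scripts to look and compute and a tool call to move; the robot and the scene stay as the last step left them, time stands still between calls to the robot, and variables do not carry over. Pictures are saved under pics/ and viewed, at most 10 in all, crops included, and the job is handed in when it is done.

Besides the shell and the picture viewer there is one more tool, called after ">>>" as a command line: name --argument value ..., lists and objects as JSON in quotes. carry_out: Moves the arm, as the interface text tells. Its arguments: {"type":"object","properties":{"slide":{"type":"array"},"rot":{"type":"array"},"grip":{"type":"number"},"squeeze":{"type":"number"}},"required":["slide","rot"]}

```bash
mkdir -p pics; ls
python3 - <<'E'
from plant import sense,cams,job,bot
import cv2,json
s=sense();print(s, bot.pinch_z)
for n in("side","top"):
    cv2.imwrite(f"pics/{n}0.png",cams.read_camera(n)[:,:,::-1]); c=cams.get_calibration(n);print(n,c)
E
```

```text
pics
{'clock': 0.0, 'q': array([ 1.04722067,  0.57655234,  0.02482426,  1.43793989, -0.01498199,
        1.12900371, -0.05650602]), 'qd': array([0.00036263, 0.00126048, 0.00032713, 0.00025746, 0.001022  ,
       0.00163186, 0.00035612]), 'tau': array([ 1.37171592e-04, -7.65741277e+01,  2.25044802e+00, -2.85963428e+01,
        1.53612293e-02,  1.26524837e-02, -2.52364026e-05]), 'ee_pos': array([ 0.28717998, -0.61034004,  0.23041738]), 'tcp_rot': array([ 9.75915892e-01,  2.18145441e-01, -2.34204755e-04, -8.26955740e-04]), 'contact_force': array([ 0.44193436, -0.80473581,  0.27338933]), 'ft_torque': array([-0.01429506,  0.01370303,  0.01525912]), 'gripper_force': 0.0, 'opening': 1.0022144967611282} 0.0187
side {'fx': 470.3248586605231, 'fy': 470.3248586605231, 'cx': 327.03762288408967, 'cy': 198.91139311646688, 'k1': -0.13028330856617257, 'pose': array([[-0.87709946, -0.36159656,  0.31613996,  0.31156614],
       [-0.48029932,  0.65616929, -0.58202613,  0.49472756],
       [ 0.00301731, -0.66233661, -0.74920031,  0.82542599],
       [ 0.        ,  0.        ,  0.        ,  1.        ]])}
top {'fx': 367.5083911246748, 'fy': 367.5083911246748, 'cx': 316.9953944969606, 'cy': 204.49131378037902, 'k1': -0.08068765555401354, 'pose': array([[-2.05284726e-02, -9.95341156e-01,  9.42049121e-02,
         5.27809802e-01],
       [-9.99786494e-01,  2.06590634e-02,  4.11086914e-04,
         1.70777824e-02],
       [-2.35535698e-03, -9.41763598e-02, -9.95552744e-01,
         9.80891393e-01],
       [ 0.00000000e+00,  0.00000000e+00,  0.00000000e+00,
         1.00000000e+00]])}
```

View pics/side0.png

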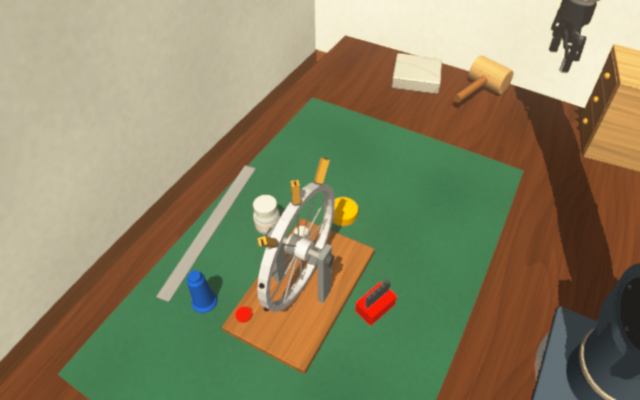

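View pics/top0.png

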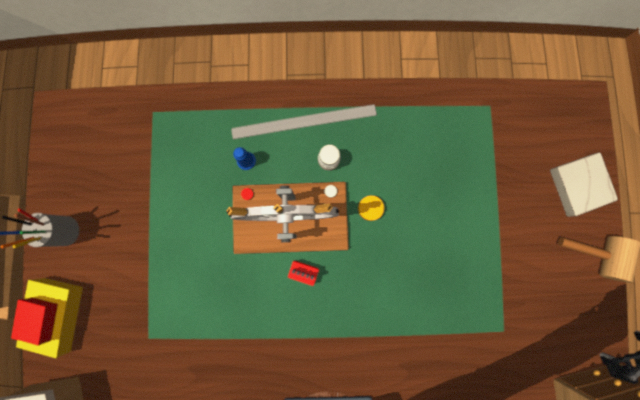

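Side: red marker at (244,314), nipples at (264,242), (295,188) and (322,168). Top: red marker at (248,194) on the world +y side, white at (331,191), base spanning about (233,184)-(348,252). I'll enlarge both views.

Run:
```python
import cv2
a=cv2.imread("pics/top0.png")[170:265,220:380];cv2.imwrite("pics/tc.png",cv2.resize(a,None,fx=5,fy=5,interpolation=cv2.INTER_CUBIC))
a=cv2.imread("pics/side0.png")[150:270,240:380];cv2.imwrite("pics/sc.png",cv2.resize(a,None,fx=5,fy=5,interpolation=cv2.INTER_CUBIC))
```

```text
(no output)
```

View pics/tc.png

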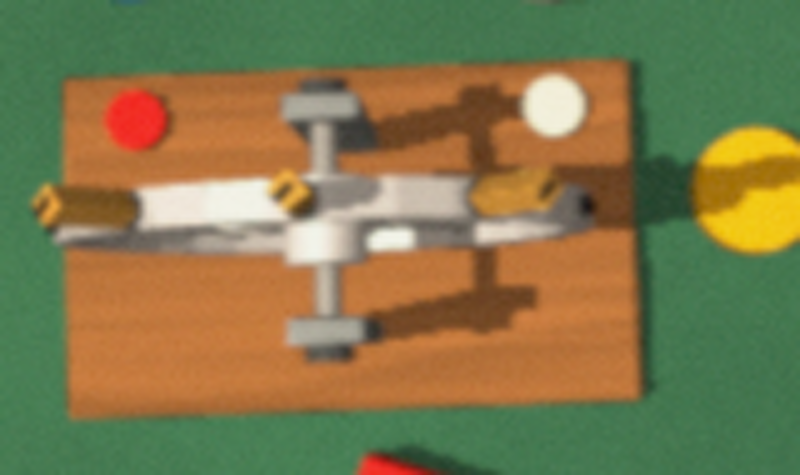

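View pics/sc.png

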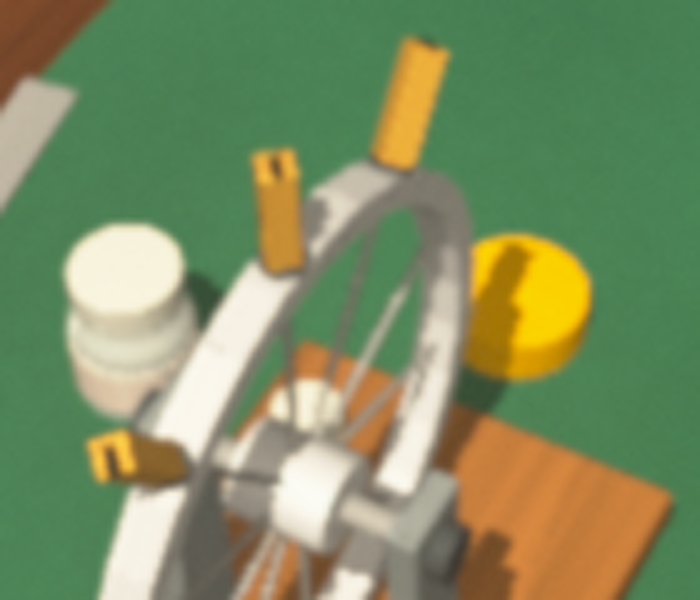

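The top crop gives base corners (63,80), (628,61), (640,398), (69,417) and nipple tips (45,207), (290,191), (548,188). The side crop gives tips (111,457), (275,163), (427,43). Next I fit the stand pose and rectify the nipple end faces to read their turn.

```bash
cat > h.py <<'E'
import numpy as np,cv2
from plant import sense,cams,job,bot
from scipy.spatial.transform import Rotation as R
def proj(n,P):
    c=cams.get_calibration(n);T=np.linalg.inv(c["pose"]);p=np.atleast_2d(P)@T[:3,:3].T+T[:3,3]
    s=p[:,:2]/p[:,2:];s=s*(1+c["k1"]*(s**2).sum(1,keepdims=True))
    return s*[c["fx"],c["fy"]]+[c["cx"],c["cy"]]
def stand(v,P): # stand->world
    return np.atleast_2d(P)@R.from_euler('z',v[2]).as_matrix().T+[v[0],v[1],0]
def axis(k): a=np.radians(36*k);return np.array([0,np.sin(a),np.cos(a)])   # k=+1 red side(+y world)
def tip(k,r=.164): return np.array([0,0,.15])+r*axis(k)
E
python3 - <<'E'
from h import *
from scipy.optimize import least_squares
up=lambda u,o:(np.array(u,float)+.5)/5-.5+o
tc=up([[63,80],[628,61],[640,398],[69,417],[45,207],[290,191],[548,188]],[220,170])
sc=up([[111,457],[275,163],[427,43]],[240,150])
tips=np.array([tip(1),tip(0),tip(-1)])
tp=np.vstack([[[.09,.15,.02],[.09,-.15,.02],[-.09,-.15,.02],[-.09,.15,.02]],tips])
f=lambda v:np.concatenate([(proj("top",stand(v,tp))-tc).ravel(),(proj("side",stand(v,tips))-sc).ravel()])
r=least_squares(f,[.5,.1,0]);print(r.x,r.fun.round(1).reshape(-1,2).tolist())
np.save("v.npy",r.x);v=r.x
print([x for x in dir(bot) if x[0]!='_'])
ims={n:cv2.imread(f"pics/{n}0.png") for n in("top","side")}
res=[]
for n,pix in(("top",tc[4:]),("side",sc)):
    row=[]
    for i,k in enumerate((1,0,-1)):
        a=axis(k);ey=np.array([0,a[2],-a[1]]);ex=np.array([1,0,0]);L=.014
        # rectified: right=+x(away from robot), up=+ey(to +y)... view from outside: x right,y up
        g=np.linspace(-L,L,250);X,Y=np.meshgrid(g,-g)
        P=tip(k)+X[...,None]*ex+Y[...,None]*ey
        uv=proj(n,stand(v,P.reshape(-1,3)))
        uv+=pix[i]-proj(n,stand(v,tip(k)))[0]
        uv=uv.reshape(250,250,2).astype(np.float32)
        row.append(cv2.remap(ims[n],uv[...,0],uv[...,1],cv2.INTER_CUBIC))
        print(n,k,"grip",stand(v,tip(k,.15))[0].round(4))
    res.append(np.hstack(row))
cv2.imwrite("pics/rect.png",np.vstack(res))
E
```

```text
[0.58632155 0.09078728 0.0148559 ] [[-0.3, -0.1], [-0.2, -0.4], [0.3, 0.7], [-0.5, 0.8], [-0.1, -0.0], [-0.8, 0.0], [-0.1, 0.2], [-0.1, -1.1], [0.1, -0.4], [-0.1, -0.4]]
['PlanningError', 'pinch_z']
top 1 grip [0.585  0.1789 0.2714]
top 0 grip [0.5863 0.0908 0.3   ]
top -1 grip [0.5876 0.0026 0.2714]
side 1 grip [0.585  0.1789 0.2714]
side 0 grip [0.5863 0.0908 0.3   ]
side -1 grip [0.5876 0.0026 0.2714]
```

View pics/rect.png

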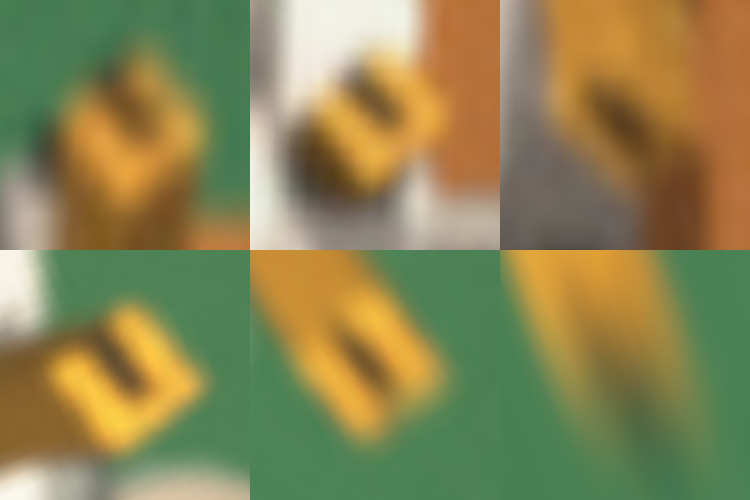

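All three nipples have flats at about 40°/130° in the rectified frame (x right, +y up), with the black line at about 130°. That puts them about 40° off their stops. The stand fit residuals are about 0.5 px. I'll plan the first approach, to the red side at +y.

```bash
cat >> h.py <<'E'
def target(k,r,th):
    v=np.load("v.npy");Rz=R.from_euler('z',v[2]).as_matrix();a=axis(k);ey=np.array([0,a[2],-a[1]]);ex=np.array([1,0,0])
    t=np.radians(th);y=np.cos(t)*ex+np.sin(t)*ey;z=-a
    return stand(v,tip(k,r))[0],R.from_matrix(Rz@np.c_[np.cross(y,z),y,z]),Rz@a
def go(k,r,th,n=1):
    s=sense();p,Q,a=target(k,r,th);rv=(Q*R.from_quat(s["tcp_rot"]).inv()).as_rotvec()
    print("t",round(s["clock"],2),"q",s["q"].round(2),"tot m",(p-s["ee_pos"]).round(4),"slide/row",((p-s["ee_pos"])/.05/n).round(3),"rot/row",(rv/.15/n).round(3),"|rv|",np.linalg.norm(rv).round(3),"axis",a.round(4))
def st(k):
    s=sense();p,Q,a=target(k,.133,0);M=R.from_quat(s["tcp_rot"]).as_matrix();c=target(k,.133,90)[1].as_matrix();o=target(k,.133,0)[1].as_matrix()
    d=s["ee_pos"]-p
    print("t",round(s["clock"],2),"theta",np.degrees(np.arctan2(M[:,1]@c[:,1],M[:,1]@o[:,1])).round(2),"tilt",np.degrees(np.arccos(-M[:,2]@a)).round(2),"off mm",(1e3*np.array([d@o[:,1],d@c[:,1],d@a])).round(1),
     "F",s["contact_force"].round(1),"M.a",(s["ft_torque"]@a).round(3),"M",s["ft_torque"].round(2),"grip",round(s["gripper_force"],1),round(s["opening"],3),"q",s["q"].round(2))
E
python3 -c "
from h import *
go(1,.213,40,24)"
```

```text
t 0.1 q [ 1.05  0.58  0.02  1.44 -0.01  1.13 -0.06] tot m [0.2972 0.8264 0.0918] slide/row [0.248 0.689 0.076] rot/row [-0.124  0.158  0.493] |rv| 1.917 axis [-0.0087  0.5877  0.809 ]
```

>>> carry_out --slide '[[0.45,0.6,0.37],[0.45,0.6,0.37],[0.45,0.6,0.37],[0.45,0.6,0.37],[0.45,0.6,0.37],[0.45,0.6,0.37],[0.45,0.6,0.37],[0.45,0.6,0.37],[0.45,0.6,0.37],[0.45,0.6,0.37],[0.45,0.6,0.37],[0.45,0.6,0.37]]' --rot '[[-0.124,0.158,0.493],[-0.124,0.158,0.493],[-0.124,0.158,0.493],[-0.124,0.158,0.493],[-0.124,0.158,0.493],[-0.124,0.158,0.493],[-0.124,0.158,0.493],[-0.124,0.158,0.493],[-0.124,0.158,0.493],[-0.124,0.158,0.493],[-0.124,0.158,0.493],[-0.124,0.158,0.493]]' --grip 0.4 --squeeze 60

```text
clock: 1.3
ee_pos: [0.558, -0.2494, 0.4538]
tcp_rot: [0.772, 0.611, -0.158, 0.075]
contact_force: [1.5, -0.2, -0.5]
opening: 0.598
gripper_force: 0.0
```

```bash
python3 -c "
from h import *
go(1,.243,40,12)"
```

```text
t 1.3 q [ 0.25  0.42 -0.18  1.18  0.4   1.67 -0.13] tot m [ 0.0262  0.483  -0.1073] slide/row [ 0.044  0.805 -0.179] rot/row [-0.124  0.158  0.492] |rv| 0.956 axis [-0.0087  0.5877  0.809 ]
```

>>> carry_out --slide '[[0.044,0.805,0],[0.044,0.805,0],[0.044,0.805,0],[0.044,0.805,0],[0.044,0.805,0],[0.044,0.805,0],[0.044,0.805,0],[0.044,0.805,-0.43],[0.044,0.805,-0.43],[0.044,0.805,-0.43],[0.044,0.805,-0.43],[0.044,0.805,-0.43]]' --rot '[[-0.124,0.158,0.493],[-0.124,0.158,0.493],[-0.124,0.158,0.493],[-0.124,0.158,0.493],[-0.124,0.158,0.493],[-0.124,0.158,0.493],[-0.124,0.158,0.493],[-0.124,0.158,0.493],[-0.124,0.158,0.493],[-0.124,0.158,0.493],[-0.124,0.158,0.493],[-0.124,0.158,0.493]]'

```text
clock: 2.5
ee_pos: [0.5837, 0.2337, 0.3445]
tcp_rot: [0.394, 0.865, -0.279, 0.133]
contact_force: [1.5, 0.0, -0.6]
opening: 0.601
gripper_force: 0.0
```

>>> carry_out --slide '[[0,0,0],[0,0,0]]' --rot '[[0,0,0],[0,0,0]]'

```text
clock: 2.7
ee_pos: [0.5834, 0.2334, 0.3442]
tcp_rot: [0.395, 0.865, -0.279, 0.133]
contact_force: [-0.2, -1.0, 0.5]
opening: 0.599
gripper_force: 0.0
```

```bash
python3 -c "
from h import *
go(1,.190,40,1);st(1)
for n in('top','side'): cv2.imwrite(f'pics/{n}1.png',cams.read_camera(n)[:,:,::-1])
a=cv2.imread('pics/top1.png')[150:270,190:330];b=cv2.imread('pics/side1.png')[150:300,210:350]
cv2.imwrite('pics/c1.png',np.hstack([cv2.resize(a,(400,343)),cv2.resize(b,(400,428))[:343]]))
"
```

```text
t 2.7 q [-0.5   0.67 -0.44  1.18  0.66  1.85 -0.19] tot m [ 0.0013 -0.0309 -0.0405] slide/row [ 0.026 -0.618 -0.81 ] rot/row [ 0.005 -0.008 -0.012] |rv| 0.002 axis [-0.0087  0.5877  0.809 ]
t 2.7 theta 40.12 tilt 0.04 off mm [ -0.8   1.2 108. ] F [-0.2 -1.   0.5] M.a 0.006 M [ 0.54  0.03 -0.01] grip 0.0 0.599 q [-0.5   0.67 -0.44  1.18  0.66  1.85 -0.19]
```

View pics/c1.png

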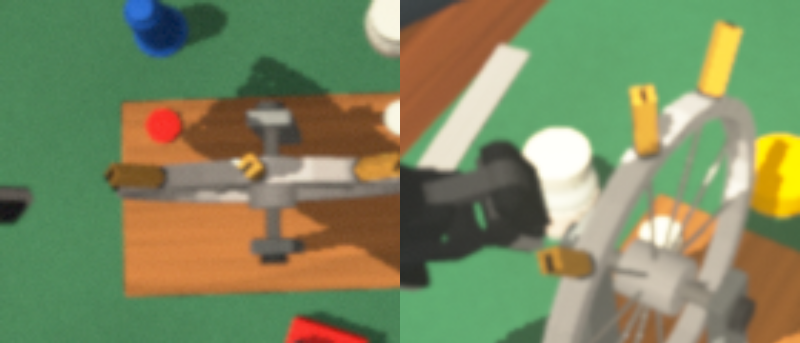

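The picture shows the gripper left of the red-side nipple and off its tip (tip at crop (125,175) in the top view), with nothing touching. I'll advance along the axis in two stages.

>>> carry_out --slide '[[0.005,-0.124,-0.162],[0.005,-0.124,-0.162],[0.005,-0.124,-0.162],[0.005,-0.124,-0.162],[0.005,-0.124,-0.162],[0,0,0]]' --rot '[[0,0,0],[0,0,0],[0,0,0],[0,0,0],[0,0,0],[0,0,0]]'

```text
clock: 3.4
ee_pos: [0.585, 0.1995, 0.3042]
tcp_rot: [0.396, 0.864, -0.28, 0.133]
contact_force: [0.1, 0.2, 0.2]
opening: 0.599
gripper_force: 0.0
```

```bash
python3 -c "
from h import *
st(1);go(1,.133,40,8)"
```

```text
t 3.4 theta 39.92 tilt 0.08 off mm [ 0.3 -2.7 55.7] F [0.1 0.2 0.2] M.a -0.03 M [ 0.61  0.05 -0.07] grip 0.0 0.599 q [-0.45  0.66 -0.44  1.3   0.67  1.74 -0.22]
t 3.4 q [-0.45  0.66 -0.44  1.3   0.67  1.74 -0.22] tot m [ 0.0001 -0.0306 -0.0466] slide/row [ 0.    -0.076 -0.117] rot/row [ 0.001 -0.     0.001] |rv| 0.002 axis [-0.0087  0.5877  0.809 ]
```

>>> carry_out --slide '[[0,-0.076,-0.117],[0,-0.076,-0.117],[0,-0.076,-0.117],[0,-0.076,-0.117],[0,-0.076,-0.117],[0,-0.076,-0.117],[0,-0.076,-0.117],[0,-0.076,-0.117],[0,0,0],[0,0,0]]' --rot '[[0,0,0],[0,0,0],[0,0,0],[0,0,0],[0,0,0],[0,0,0],[0,0,0],[0,0,0],[0,0,0],[0,0,0]]'

```text
clock: 4.4
ee_pos: [0.5851, 0.1708, 0.2585]
tcp_rot: [0.396, 0.865, -0.279, 0.133]
contact_force: [0.0, 0.2, -0.9]
opening: 0.603
gripper_force: 0.0
```

```bash
python3 -c "
from h import *
st(1);go(1,.133,40,1)
for n in('top','side'): cv2.imwrite(f'pics/{n}2.png',cams.read_camera(n)[:,:,::-1])
st(1)
a=cv2.imread('pics/top2.png')[180:250,190:290];b=cv2.imread('pics/side2.png')[195:295,220:320]
cv2.imwrite('pics/c2.png',np.hstack([cv2.resize(a,(400,280),interpolation=2),cv2.resize(b,(400,400),interpolation=2)[:280]]))
"
```

```text
t 4.4 theta 39.94 tilt 0.06 off mm [-0.1  1.   1.8] F [ 0.   0.2 -0.9] M.a 0.077 M [0.55 0.04 0.07] grip 0.0 0.603 q [-0.41  0.67 -0.44  1.42  0.68  1.63 -0.26]
t 4.4 q [-0.41  0.67 -0.44  1.42  0.68  1.63 -0.26] tot m [ 0.0001 -0.0018 -0.0009] slide/row [ 0.002 -0.037 -0.018] rot/row [-0.005  0.007  0.003] |rv| 0.001 axis [-0.0087  0.5877  0.809 ]
t 4.5 theta 39.94 tilt 0.09 off mm [-0.   1.1  2.2] F [-0.   0.9 -0.4] M.a 0.006 M [0.6  0.01 0.  ] grip 0.0 0.603 q [-0.41  0.67 -0.44  1.42  0.68  1.63 -0.26]
```

View pics/c2.png

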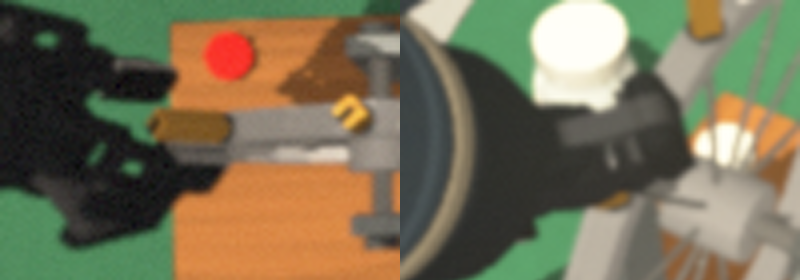

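The picture shows the nipple between the fingers: finger tips at (175,75) and (215,185), nipple at (190,125), roughly central. I'll close on it.

>>> carry_out --slide '[[0,-0.03,-0.02],[0,0,0],[0,0,0],[0,0,0],[0,0,0],[0,0,0],[0,0,0],[0,0,0]]' --rot '[[0,0,0],[0,0,0],[0,0,0],[0,0,0],[0,0,0],[0,0,0],[0,0,0],[0,0,0]]' --grip 1 --squeeze 40

```text
clock: 5.3
ee_pos: [0.5848, 0.1692, 0.2578]
tcp_rot: [0.396, 0.865, -0.279, 0.133]
contact_force: [-4.9, -1.7, 5.3]
opening: 0.132
gripper_force: 40.3
```

```bash
python3 -c "
from h import *
st(1)"
```

```text
t 5.3 theta 39.94 tilt 0.03 off mm [-0.4  0.1  0.3] F [-4.9 -1.7  5.3] M.a 0.013 M [-0.21  0.85 -0.6 ] grip 40.3 0.132 q [-0.41  0.67 -0.44  1.42  0.68  1.63 -0.26]
```

>>> carry_out --slide '[[0,0,0],[0,0,0],[0,0,0],[0,0,0],[0,0,0],[0,0,0]]' --rot '[[0.004,-0.294,-0.405],[0.004,-0.294,-0.405],[0.004,-0.294,-0.405],[0.004,-0.294,-0.405],[0.004,-0.294,-0.405],[0.004,-0.294,-0.405]]'

```text
clock: 5.9
ee_pos: [0.5849, 0.1692, 0.2577]
tcp_rot: [0.58, 0.754, -0.242, 0.193]
contact_force: [-3.9, -1.0, 4.7]
opening: 0.134
gripper_force: 40.3
```

```bash
python3 -c "
from h import *
st(1)"
```

```text
t 5.9 theta 13.96 tilt 0.05 off mm [-0.3  0.1  0.3] F [-3.9 -1.   4.7] M.a 0.053 M [-0.19  0.68 -0.43] grip 40.3 0.134 q [-0.46  0.65 -0.34  1.42  0.64  1.59 -0.68]
```

>>> carry_out --slide '[[0,0,0],[0,0,0]]' --rot '[[0.004,-0.294,-0.405],[0,0,0]]'

```text
clock: 6.1
ee_pos: [0.5849, 0.1692, 0.2578]
tcp_rot: [0.607, 0.732, -0.235, 0.201]
contact_force: [-4.0, -0.9, 4.9]
opening: 0.129
gripper_force: 40.3
```

```bash
python3 -c "
from h import *
st(1)"
```

```text
t 6.1 theta 9.75 tilt 0.06 off mm [-0.2  0.1  0.3] F [-4.  -0.9  4.9] M.a 0.003 M [-0.25  0.66 -0.48] grip 40.3 0.129 q [-0.47  0.65 -0.32  1.42  0.63  1.59 -0.74]
```

>>> carry_out --slide '[[0,0,0],[0,0,0],[0,0,0],[0,0,0]]' --rot '[[0.003,-0.176,-0.243],[0.003,-0.176,-0.243],[0.003,-0.176,-0.243],[0,0,0]]'

```text
clock: 6.5
ee_pos: [0.585, 0.1692, 0.2578]
tcp_rot: [0.655, 0.69, -0.221, 0.216]
contact_force: [-3.0, -0.7, 5.6]
opening: 0.127
gripper_force: 40.4
```

```bash
python3 -c "
from h import *
st(1)"
```

```text
t 6.5 theta 2.15 tilt 0.04 off mm [-0.2  0.1  0.3] F [-3.  -0.7  5.6] M.a -0.126 M [-0.23  0.59 -0.59] grip 40.4 0.127 q [-0.48  0.65 -0.29  1.42  0.62  1.58 -0.86]
```

>>> carry_out --slide '[[0,0,0],[0,0,0]]' --rot '[[0.003,-0.176,-0.243],[0,0,0]]'

```text
clock: 6.7
ee_pos: [0.585, 0.1692, 0.2578]
tcp_rot: [0.67, 0.675, -0.216, 0.221]
contact_force: [-4.1, -0.3, 5.3]
opening: 0.132
gripper_force: 40.3
```

```bash
python3 -c "
from h import *
st(1)"
```

```text
t 6.7 theta -0.41 tilt 0.04 off mm [-0.2  0.1  0.3] F [-4.1 -0.3  5.3] M.a 0.271 M [-0.32  0.75 -0.21] grip 40.3 0.132 q [-0.49  0.65 -0.28  1.42  0.62  1.57 -0.9 ]
```

>>> carry_out --slide '[[0,0,0],[0,0,0]]' --rot '[[0.003,-0.176,-0.243],[0,0,0]]'

```text
clock: 6.9
ee_pos: [0.585, 0.1694, 0.2577]
tcp_rot: [0.685, 0.66, -0.211, 0.226]
contact_force: [-3.7, -0.2, 5.8]
opening: 0.135
gripper_force: 42.6
```

```bash
python3 -c "
from h import *
st(1)"
```

```text
t 6.9 theta -2.96 tilt 0.04 off mm [-0.2  0.3  0.3] F [-3.7 -0.2  5.8] M.a 0.567 M [-0.23  0.83  0.09] grip 42.6 0.135 q [-0.5   0.65 -0.27  1.42  0.61  1.57 -0.95]
```

The torque climbs from θ≈-0.4° and reaches 0.57 N m at -3°, so this is the firm stop, at θ≈0. Next I back off to θ≈90.5°.

>>> carry_out --slide '[[0,0,0],[0,0,0],[0,0,0],[0,0,0],[0,0,0],[0,0,0],[0,0,0],[0,0,0],[0,0,0],[0,0,0],[0,0,0],[0,0,0]]' --rot '[[-0.008,0.533,0.734],[-0.008,0.533,0.734],[-0.008,0.533,0.734],[-0.008,0.533,0.734],[-0.008,0.533,0.734],[-0.008,0.533,0.734],[-0.008,0.533,0.734],[-0.008,0.533,0.734],[-0.008,0.533,0.734],[-0.008,0.533,0.734],[-0.008,0.533,0.734],[-0.008,0.533,0.734]]'

```text
clock: 8.1
ee_pos: [0.5845, 0.169, 0.2579]
tcp_rot: [-0.015, 0.951, -0.309, -0.001]
contact_force: [-6.4, -2.3, 6.2]
opening: 0.133
gripper_force: 40.4
```

>>> carry_out --slide '[[0,0,0],[0,0,0],[0,0,0]]' --rot '[[0,0,0],[0,0,0],[0,0,0]]'

```text
clock: 8.4
ee_pos: [0.5845, 0.169, 0.2579]
tcp_rot: [-0.012, 0.951, -0.309, 0.0]
contact_force: [-5.6, -1.0, 8.3]
opening: 0.131
gripper_force: 40.5
```

```bash
python3 -c "
from h import *
st(1)"
```

```text
t 8.4 theta 90.65 tilt 0.04 off mm [-0.7 -0.1  0.3] F [-5.6 -1.   8.3] M.a 0.058 M [-0.54  1.13 -0.76] grip 40.5 0.131 q [-0.31  0.7  -0.63  1.42  0.76  1.7   0.55]
```

>>> carry_out --slide '[[0,0,0],[0,0,0],[0,0,0],[0,0,0],[0,0.15,0.2],[0,0.15,0.2],[0,0.15,0.2],[0,0.15,0.2],[0,0.15,0.2],[0,0.15,0.2],[0,0.15,0.2],[0,0.15,0.2]]' --rot '[[0,0,0],[0,0,0],[0,0,0],[0,0,0],[0,0,0],[0,0,0],[0,0,0],[0,0,0],[0,0,0],[0,0,0],[0,0,0],[0,0,0]]' --grip 0.4

```text
clock: 9.6
ee_pos: [0.585, 0.23, 0.3384]
tcp_rot: [-0.011, 0.951, -0.309, 0.001]
contact_force: [0.8, -1.0, -0.4]
opening: 0.6
gripper_force: 0.0
```

```bash
python3 -c "
from h import *
st(1);go(0,.225,-50,24)"
```

```text
t 9.6 theta 90.51 tilt 0.04 off mm [  0.7   2.  101.2] F [ 0.8 -1.  -0.4] M.a -0.006 M [ 0.67 -0.05  0.04] grip 0.0 0.6 q [-0.41  0.69 -0.62  1.19  0.74  1.9   0.62]
t 9.6 q [-0.41  0.69 -0.62  1.19  0.74  1.9   0.62] tot m [ 0.0013 -0.1393  0.0366] slide/row [ 0.001 -0.116  0.031] rot/row [ 0.079 -0.211 -0.653] |rv| 2.487 axis [0. 0. 1.]
```

>>> carry_out --slide '[[0,-0.139,0.073],[0,-0.139,0.073],[0,-0.139,0.073],[0,-0.139,0.073],[0,-0.139,0.073],[0,-0.139,0.073],[0,-0.139,0.073],[0,-0.139,0.073],[0,-0.139,0.073],[0,-0.139,0.073]]' --rot '[[0.095,-0.253,-0.784],[0.095,-0.253,-0.784],[0.095,-0.253,-0.784],[0.095,-0.253,-0.784],[0.095,-0.253,-0.784],[0.095,-0.253,-0.784],[0.095,-0.253,-0.784],[0.095,-0.253,-0.784],[0.095,-0.253,-0.784],[0.095,-0.253,-0.784]]'

```text
clock: 10.6
ee_pos: [0.5851, 0.16, 0.3745]
tcp_rot: [0.572, 0.798, -0.189, 0.001]
contact_force: [-0.4, 0.0, -0.2]
opening: 0.599
gripper_force: 0.0
```

>>> carry_out --slide '[[0,-0.139,0],[0,-0.139,0],[0,-0.139,0],[0,-0.139,0],[0,-0.139,0],[0,-0.139,0],[0,-0.139,0],[0,-0.139,0],[0,-0.139,0],[0,-0.139,0],[0,0,0]]' --rot '[[0.095,-0.253,-0.784],[0.095,-0.253,-0.784],[0.095,-0.253,-0.784],[0.095,-0.253,-0.784],[0.095,-0.253,-0.784],[0.095,-0.253,-0.784],[0.095,-0.253,-0.784],[0.095,-0.253,-0.784],[0.095,-0.253,-0.784],[0.095,-0.253,-0.784],[0,0,0]]'

```text
clock: 11.7
ee_pos: [0.5847, 0.089, 0.3753]
tcp_rot: [0.938, 0.347, 0.001, 0.001]
contact_force: [-1.1, 0.1, 0.5]
opening: 0.603
gripper_force: 0.0
```

```bash
python3 -c "
from h import *
st(0);go(0,.133,-50,8)"
```

```text
t 11.7 theta -50.23 tilt 0.1 off mm [-1.7 -1.7 92.3] F [-1.1  0.1  0.5] M.a 0.014 M [0.   0.05 0.01] grip 0.0 0.603 q [-0.12  0.36 -0.17  1.41  0.06  1.37 -1.15]
t 11.7 q [-0.12  0.36 -0.17  1.41  0.06  1.37 -1.15] tot m [ 0.0016  0.0018 -0.0923] slide/row [ 0.004  0.004 -0.231] rot/row [0.    0.001 0.003] |rv| 0.004 axis [0. 0. 1.]
```

>>> carry_out --slide '[[0.004,0.004,-0.23],[0.004,0.004,-0.23],[0.004,0.004,-0.23],[0.004,0.004,-0.23],[0.004,0.004,-0.23],[0.004,0.004,-0.23],[0.004,0.004,-0.23],[0.004,0.004,-0.23],[0,0,0],[0,0,0]]' --rot '[[0,0,0],[0,0,0],[0,0,0],[0,0,0],[0,0,0],[0,0,0],[0,0,0],[0,0,0],[0,0,0],[0,0,0]]'

```text
clock: 12.7
ee_pos: [0.5867, 0.0919, 0.2819]
tcp_rot: [0.937, 0.349, -0.0, -0.0]
contact_force: [0.0, -0.3, 0.4]
opening: 0.595
gripper_force: 0.0
```

```bash
python3 -c "
from h import *
st(0);go(0,.133,-50,1)"
```

```text
t 12.7 theta -50.04 tilt 0.03 off mm [ 0.4  1.1 -1.1] F [ 0.  -0.3  0.4] M.a 0.019 M [0.06 0.02 0.02] grip 0.0 0.595 q [-0.12  0.42 -0.17  1.58  0.08  1.15 -1.17]
t 12.7 q [-0.12  0.42 -0.17  1.58  0.08  1.15 -1.17] tot m [-0.0003 -0.0011  0.0011] slide/row [-0.007 -0.023  0.021] rot/row [-0.    -0.004  0.005] |rv| 0.001 axis [0. 0. 1.]
```

>>> carry_out --slide '[[-0.005,-0.02,0.02],[0,0,0],[0,0,0],[0,0,0],[0,0,0],[0,0,0],[0,0,0],[0,0,0]]' --rot '[[0,0,0],[0,0,0],[0,0,0],[0,0,0],[0,0,0],[0,0,0],[0,0,0],[0,0,0]]' --grip 1 --squeeze 40

```text
clock: 13.5
ee_pos: [0.5865, 0.091, 0.2836]
tcp_rot: [0.937, 0.349, 0.0, -0.0]
contact_force: [-1.7, -1.0, 5.7]
opening: 0.13
gripper_force: 40.6
```

```bash
python3 -c "
from h import *
st(0)"
```

```text
t 13.5 theta -50.05 tilt 0.03 off mm [0.2 0.2 0.6] F [-1.7 -1.   5.7] M.a -0.059 M [-0.03  0.33 -0.06] grip 40.6 0.13 q [-0.12  0.41 -0.17  1.58  0.08  1.16 -1.17]
```

>>> carry_out --slide '[[0,0,0],[0,0,0],[0,0,0],[0,0,0],[0,0,0],[0,0,0],[0,0,0]]' --rot '[[0,0,-0.5],[0,0,-0.5],[0,0,-0.5],[0,0,-0.5],[0,0,-0.5],[0,0,-0.5],[0,0,0]]'

```text
clock: 14.2
ee_pos: [0.5867, 0.0908, 0.2837]
tcp_rot: [0.992, 0.129, 0.0, 0.0]
contact_force: [-0.2, -1.7, 5.8]
opening: 0.137
gripper_force: 40.8
```

```bash
python3 -c "
from h import *
st(0)"
```

```text
t 14.2 theta -75.99 tilt 0.06 off mm [ 0.4 -0.   0.7] F [-0.2 -1.7  5.8] M.a -0.074 M [-0.19  0.25 -0.07] grip 40.8 0.137 q [-0.19  0.41 -0.06  1.58  0.03  1.15 -1.57]
```

>>> carry_out --slide '[[0,0,0],[0,0,0],[0,0,0],[0,0,0],[0,0,0]]' --rot '[[0,0,-0.35],[0,0,-0.35],[0,0,-0.35],[0,0,-0.35],[0,0,0]]'

```text
clock: 14.7
ee_pos: [0.5867, 0.0907, 0.2837]
tcp_rot: [1.0, 0.025, 0.0, 0.0]
contact_force: [-1.3, -0.5, 5.6]
opening: 0.133
gripper_force: 40.8
```

```bash
python3 -c "
from h import *
st(0)"
```

```text
t 14.7 theta -87.98 tilt 0.05 off mm [ 0.4 -0.1  0.7] F [-1.3 -0.5  5.6] M.a -0.056 M [-0.24  0.2  -0.06] grip 40.8 0.133 q [-0.22  0.41 -0.01  1.58  0.01  1.15 -1.76]
```

>>> carry_out --slide '[[0,0,0],[0,0,0]]' --rot '[[0,0,-0.3],[0,0,0]]'

```text
clock: 14.9
ee_pos: [0.5867, 0.0906, 0.2837]
tcp_rot: [1.0, 0.003, 0.0, 0.0]
contact_force: [-1.7, -1.2, 4.9]
opening: 0.131
gripper_force: 40.8
```

```bash
python3 -c "
from h import *
st(0)"
```

```text
t 14.9 theta -90.51 tilt 0.06 off mm [ 0.4 -0.1  0.7] F [-1.7 -1.2  4.9] M.a 0.193 M [-0.32  0.2   0.19] grip 40.8 0.131 q [-0.23  0.41 -0.    1.58  0.    1.15 -1.8 ]
```

>>> carry_out --slide '[[0,0,0],[0,0,0]]' --rot '[[0,0,-0.3],[0,0,0]]'

```text
clock: 15.1
ee_pos: [0.5869, 0.0906, 0.2837]
tcp_rot: [1.0, -0.019, 0.001, 0.0]
contact_force: [0.1, -1.2, 5.7]
opening: 0.129
gripper_force: 43.5
```

```bash
python3 -c "
from h import *
st(0)"
```

```text
t 15.1 theta -93.06 tilt 0.08 off mm [ 0.6 -0.2  0.7] F [ 0.1 -1.2  5.7] M.a 0.516 M [-0.33  0.08  0.52] grip 43.5 0.129 q [-0.24  0.41  0.01  1.58 -0.    1.15 -1.84]
```

The middle nipple is firm on its stop at θ≈-90° (0.52 N m). I'll back off two quarter turns, to θ≈+90.5°.

>>> carry_out --slide '[[0,0,0],[0,0,0],[0,0,0],[0,0,0],[0,0,0],[0,0,0],[0,0,0],[0,0,0],[0,0,0],[0,0,0],[0,0,0],[0,0,0]]' --rot '[[0,0,0.89],[0,0,0.89],[0,0,0.89],[0,0,0.89],[0,0,0.89],[0,0,0.89],[0,0,0.89],[0,0,0.89],[0,0,0.89],[0,0,0.89],[0,0,0.89],[0,0,0.89]]'

```text
clock: 16.3
ee_pos: [0.5862, 0.0914, 0.2836]
tcp_rot: [0.707, 0.707, 0.0, -0.0]
contact_force: [-3.6, 0.3, 7.0]
opening: 0.13
gripper_force: 40.9
```

```bash
python3 -c "
from h import *
st(0)"
```

```text
t 16.3 theta -0.88 tilt 0.02 off mm [-0.1  0.6  0.6] F [-3.6  0.3  7. ] M.a -0.046 M [ 0.13  0.73 -0.05] grip 40.9 0.13 q [ 0.01  0.43 -0.38  1.57  0.17  1.17 -0.4 ]
```

>>> carry_out --slide '[[0,0,0],[0,0,0],[0,0,0],[0,0,0],[0,0,0],[0,0,0],[0,0,0],[0,0,0],[0,0,0],[0,0,0],[0,0,0],[0,0,0]]' --rot '[[0,0,0.89],[0,0,0.89],[0,0,0.89],[0,0,0.89],[0,0,0.89],[0,0,0.89],[0,0,0.89],[0,0,0.89],[0,0,0.89],[0,0,0.89],[0,0,0.89],[0,0,0.89]]'

```text
clock: 17.5
ee_pos: [0.5854, 0.0907, 0.2837]
tcp_rot: [-0.015, 1.0, -0.001, -0.0]
contact_force: [-6.9, -1.3, 10.0]
opening: 0.13
gripper_force: 41.3
```

>>> carry_out --slide '[[0,0,0],[0,0,0],[0,0,0]]' --rot '[[0,0,0],[0,0,0],[0,0,0]]'

```text
clock: 17.8
ee_pos: [0.5854, 0.0907, 0.2836]
tcp_rot: [-0.012, 1.0, -0.001, -0.001]
contact_force: [-7.4, -1.5, 10.5]
opening: 0.132
gripper_force: 41.5
```

```bash
python3 -c "
from h import *
st(0)"
```

```text
t 17.8 theta 90.58 tilt 0.09 off mm [-0.9 -0.1  0.6] F [-7.4 -1.5 10.5] M.a 0.059 M [-0.46  1.5   0.06] grip 41.5 0.132 q [ 0.25  0.49 -0.77  1.57  0.36  1.23  1.02]
```

Done: the middle nipple is at 180°. I'll release, lift off and go to the right nipple.

>>> carry_out --slide '[[0,0,0],[0,0,0],[0,0,0],[0,0,0],[0,0,0.25],[0,0,0.25],[0,0,0.25],[0,0,0.25],[0,0,0.25],[0,0,0.25],[0,0,0.25],[0,0,0.25]]' --rot '[[0,0,0],[0,0,0],[0,0,0],[0,0,0],[0,0,0],[0,0,0],[0,0,0],[0,0,0],[0,0,0],[0,0,0],[0,0,0],[0,0,0]]' --grip 0.4

```text
clock: 19.0
ee_pos: [0.5864, 0.0909, 0.3841]
tcp_rot: [-0.012, 1.0, -0.0, 0.0]
contact_force: [-0.1, -0.5, 1.0]
opening: 0.601
gripper_force: 0.0
```

```bash
python3 -c "
from h import *
st(0);go(-1,.235,40,12);go(-1,.235,-50,24)"
```

```text
t 19.0 theta 90.56 tilt 0.03 off mm [1.000e-01 1.000e-01 1.011e+02] F [-0.1 -0.5  1. ] M.a 0.006 M [ 0.02 -0.02  0.01] grip 0.0 0.601 q [ 0.25  0.43 -0.79  1.38  0.31  1.46  1.07]
t 19.0 q [ 0.25  0.43 -0.79  1.38  0.31  1.46  1.07] tot m [ 0.002  -0.1382 -0.044 ] slide/row [ 0.003 -0.23  -0.073] rot/row [ 0.324  0.159 -0.474] |rv| 1.071 axis [ 0.0087 -0.5877  0.809 ]
t 19.0 q [ 0.25  0.43 -0.79  1.38  0.31  1.46  1.07] tot m [ 0.002  -0.1382 -0.044 ] slide/row [ 0.002 -0.115 -0.037] rot/row [ 0.073  0.213 -0.653] |rv| 2.488 axis [ 0.0087 -0.5877  0.809 ]
```

>>> carry_out --slide '[[0.003,-0.23,0],[0.003,-0.23,0],[0.003,-0.23,0],[0.003,-0.23,0],[0.003,-0.23,0],[0.003,-0.23,0],[0.003,-0.23,-0.147],[0.003,-0.23,-0.147],[0.003,-0.23,-0.147],[0.003,-0.23,-0.147],[0.003,-0.23,-0.147],[0.003,-0.23,-0.147]]' --rot '[[0.324,0.159,-0.474],[0.324,0.159,-0.474],[0.324,0.159,-0.474],[0.324,0.159,-0.474],[0.324,0.159,-0.474],[0.324,0.159,-0.474],[0.324,0.159,-0.474],[0.324,0.159,-0.474],[0.324,0.159,-0.474],[0.324,0.159,-0.474],[0.324,0.159,-0.474],[0.324,0.159,-0.474]]'

```text
clock: 20.2
ee_pos: [0.5885, -0.0478, 0.3391]
tcp_rot: [0.397, 0.864, 0.28, -0.133]
contact_force: [0.5, -0.5, -0.7]
opening: 0.603
gripper_force: 0.0
```

>>> carry_out --slide '[[0,0,0]]' --rot '[[0,0,0]]'

```text
clock: 20.3
ee_pos: [0.5878, -0.0513, 0.3367]
tcp_rot: [0.399, 0.863, 0.279, -0.134]
contact_force: [-0.5, -1.0, -0.4]
opening: 0.599
gripper_force: 0.0
```

```bash
python3 -c "
from h import *
st(-1);go(-1,.133,40,10)"
```

```text
t 20.3 theta 39.49 tilt 0.07 off mm [ -0.7  -5.2 101.5] F [-0.5 -1.  -0.4] M.a -0.011 M [-0.66  0.02  0.01] grip 0.0 0.599 q [ 0.75  0.57 -0.7   1.45 -0.27  1.34  0.9 ]
t 20.3 q [ 0.75  0.57 -0.7   1.45 -0.27  1.34  0.9 ] tot m [-0.0003  0.0639 -0.0791] slide/row [-0.001  0.128 -0.158] rot/row [-0.001 -0.003  0.005] |rv| 0.009 axis [ 0.0087 -0.5877  0.809 ]
```

>>> carry_out --slide '[[0,0.128,-0.158],[0,0.128,-0.158],[0,0.128,-0.158],[0,0,0],[0,0,0]]' --rot '[[0,0,0],[0,0,0],[0,0,0],[0,0,0],[0,0,0]]'

```text
clock: 20.8
ee_pos: [0.5881, -0.0269, 0.3154]
tcp_rot: [0.395, 0.865, 0.279, -0.133]
contact_force: [0.4, -0.4, 0.5]
opening: 0.597
gripper_force: 0.0
```

```bash
python3 -c "
from h import *
st(-1);go(-1,.133,40,10)"
```

```text
t 20.8 theta 40.05 tilt 0.05 off mm [ 0.1  2.  70. ] F [ 0.4 -0.4  0.5] M.a 0.017 M [-0.63 -0.03  0.01] grip 0.0 0.597 q [ 0.73  0.58 -0.71  1.5  -0.28  1.26  0.9 ]
t 20.8 q [ 0.73  0.58 -0.71  1.5  -0.28  1.26  0.9 ] tot m [-0.0006  0.0395 -0.0578] slide/row [-0.001  0.079 -0.116] rot/row [-0.    -0.    -0.001] |rv| 0.001 axis [ 0.0087 -0.5877  0.809 ]
```

>>> carry_out --slide '[[0,0.079,-0.116],[0,0.079,-0.116],[0,0.079,-0.116],[0,0.079,-0.116],[0,0.079,-0.116],[0,0.079,-0.116],[0,0.079,-0.116],[0,0.079,-0.116],[0,0.079,-0.116],[0,0.079,-0.116],[0,0,0],[0,0,0]]' --rot '[[0,0,0],[0,0,0],[0,0,0],[0,0,0],[0,0,0],[0,0,0],[0,0,0],[0,0,0],[0,0,0],[0,0,0],[0,0,0],[0,0,0]]'

```text
clock: 22.0
ee_pos: [0.5882, 0.0117, 0.2572]
tcp_rot: [0.396, 0.865, 0.279, -0.133]
contact_force: [-0.3, -0.7, -0.6]
opening: 0.598
gripper_force: 0.0
```

```bash
python3 -c "
from h import *
st(-1);go(-1,.133,40,1)"
```

```text
t 22.0 theta 39.96 tilt 0.04 off mm [ 0.7 -1.   0.2] F [-0.3 -0.7 -0.6] M.a 0.058 M [-0.63 -0.07  0.03] grip 0.0 0.598 q [ 0.68  0.61 -0.71  1.62 -0.27  1.1   0.9 ]
t 22.0 q [ 0.68  0.61 -0.71  1.62 -0.27  1.1   0.9 ] tot m [-0.0008  0.0009  0.0004] slide/row [-0.015  0.019  0.008] rot/row [-0.005 -0.003  0.004] |rv| 0.001 axis [ 0.0087 -0.5877  0.809 ]
```

>>> carry_out --slide '[[-0.01,0.015,0.01],[0,0,0],[0,0,0],[0,0,0],[0,0,0],[0,0,0],[0,0,0],[0,0,0]]' --rot '[[0,0,0],[0,0,0],[0,0,0],[0,0,0],[0,0,0],[0,0,0],[0,0,0],[0,0,0]]' --grip 1 --squeeze 40

```text
clock: 22.8
ee_pos: [0.5876, 0.0121, 0.2579]
tcp_rot: [0.396, 0.865, 0.279, -0.133]
contact_force: [-2.7, -5.0, 5.1]
opening: 0.136
gripper_force: 39.4
```

```bash
python3 -c "
from h import *
st(-1)"
```

```text
t 22.8 theta 39.94 tilt 0.03 off mm [ 0.2 -0.3  0.6] F [-2.7 -5.   5.1] M.a 0.051 M [-0.67  0.56  0.48] grip 39.4 0.136 q [ 0.68  0.61 -0.71  1.62 -0.28  1.1   0.9 ]
```

>>> carry_out --slide '[[0,0,0],[0,0,0],[0,0,0],[0,0,0],[0,0,0],[0,0,0],[0,0,0]]' --rot '[[-0.004,0.294,-0.405],[-0.004,0.294,-0.405],[-0.004,0.294,-0.405],[-0.004,0.294,-0.405],[-0.004,0.294,-0.405],[-0.004,0.294,-0.405],[0,0,0]]'

```text
clock: 23.5
ee_pos: [0.5875, 0.012, 0.2578]
tcp_rot: [0.58, 0.754, 0.242, -0.192]
contact_force: [-4.3, -5.1, 5.8]
opening: 0.133
gripper_force: 38.9
```

```bash
python3 -c "
from h import *
st(-1)"
```

```text
t 23.5 theta 13.98 tilt 0.03 off mm [ 0.  -0.4  0.6] F [-4.3 -5.1  5.8] M.a -0.011 M [-0.7   0.68  0.48] grip 38.9 0.133 q [ 0.61  0.58 -0.58  1.62 -0.36  1.11  0.53]
```

Now to θ≈2° (1.4 units), then in 0.3-unit steps.

>>> carry_out --slide '[[0,0,0],[0,0,0],[0,0,0],[0,0,0],[0,0,0]]' --rot '[[-0.003,0.206,-0.283],[-0.003,0.206,-0.283],[-0.003,0.206,-0.283],[-0.003,0.206,-0.283],[0,0,0]]'

```text
clock: 24.0
ee_pos: [0.5874, 0.012, 0.2578]
tcp_rot: [0.656, 0.689, 0.221, -0.216]
contact_force: [-4.1, -4.3, 5.8]
opening: 0.13
gripper_force: 39.3
```

```bash
python3 -c "
from h import *
st(-1)"
```

```text
t 24.0 theta 1.99 tilt 0.02 off mm [-0.1 -0.4  0.5] F [-4.1 -4.3  5.8] M.a -0.033 M [-0.64  0.75  0.51] grip 39.3 0.13 q [ 0.57  0.57 -0.52  1.63 -0.39  1.12  0.35]
```

>>> carry_out --slide '[[0,0,0],[0,0,0]]' --rot '[[-0.003,0.176,-0.243],[0,0,0]]'

```text
clock: 24.2
ee_pos: [0.5874, 0.012, 0.2578]
tcp_rot: [0.671, 0.674, 0.216, -0.221]
contact_force: [-3.9, -5.0, 6.1]
opening: 0.133
gripper_force: 39.6
```

```bash
python3 -c "
from h import *
st(-1)"
```

```text
t 24.2 theta -0.56 tilt 0.03 off mm [-0.1 -0.4  0.5] F [-3.9 -5.   6.1] M.a 0.034 M [-0.71  0.71  0.57] grip 39.6 0.133 q [ 0.57  0.57 -0.51  1.63 -0.4   1.13  0.31]
```

>>> carry_out --slide '[[0,0,0],[0,0,0]]' --rot '[[-0.003,0.176,-0.243],[0,0,0]]'

```text
clock: 24.4
ee_pos: [0.5874, 0.012, 0.2578]
tcp_rot: [0.686, 0.659, 0.211, -0.226]
contact_force: [-4.4, -5.2, 5.2]
opening: 0.132
gripper_force: 39.6
```

```bash
python3 -c "
from h import *
st(-1)"
```

```text
t 24.4 theta -3.14 tilt 0.03 off mm [-0.1 -0.4  0.5] F [-4.4 -5.2  5.2] M.a -0.015 M [-0.66  0.76  0.54] grip 39.6 0.132 q [ 0.56  0.57 -0.5   1.63 -0.4   1.13  0.28]
```

No stop torque yet, so I'll continue in small steps.

>>> carry_out --slide '[[0,0,0],[0,0,0]]' --rot '[[-0.003,0.176,-0.243],[0,0,0]]'

```text
clock: 24.6
ee_pos: [0.5874, 0.012, 0.2578]
tcp_rot: [0.7, 0.643, 0.206, -0.23]
contact_force: [-3.6, -5.4, 6.3]
opening: 0.133
gripper_force: 45.5
```

```bash
python3 -c "
from h import *
st(-1)"
```

```text
t 24.6 theta -5.7 tilt 0.03 off mm [-0.1 -0.4  0.6] F [-3.6 -5.4  6.3] M.a 0.299 M [-0.69  0.57  0.79] grip 45.5 0.133 q [ 0.55  0.57 -0.48  1.63 -0.41  1.13  0.24]
```

>>> carry_out --slide '[[0,0,0],[0,0,0]]' --rot '[[-0.003,0.176,-0.243],[0,0,0]]'

```text
clock: 24.8
ee_pos: [0.5874, 0.012, 0.2578]
tcp_rot: [0.715, 0.628, 0.201, -0.235]
contact_force: [-5.1, -5.6, 5.8]
opening: 0.132
gripper_force: 54.0
```

```bash
python3 -c "
from h import *
st(-1)
for n in('top','side'): cv2.imwrite(f'pics/{n}3.png',cams.read_camera(n)[:,:,::-1])
a=cv2.imread('pics/top3.png')[170:250,250:370];b=cv2.imread('pics/side3.png')[90:210,280:400]
cv2.imwrite('pics/c3.png',np.hstack([cv2.resize(a,(400,267),interpolation=2),cv2.resize(b,(400,400),interpolation=2)[60:327]]))
"
```

```text
t 24.8 theta -8.24 tilt 0.04 off mm [-0.1 -0.4  0.6] F [-5.1 -5.6  5.8] M.a 0.649 M [-0.76  0.41  1.11] grip 54.0 0.132 q [ 0.54  0.56 -0.47  1.63 -0.42  1.13  0.2 ]
```

View pics/c3.png

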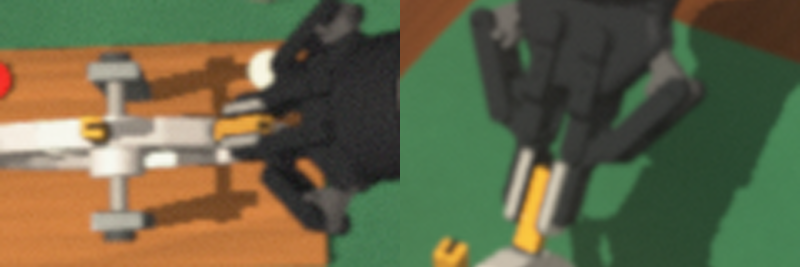

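The nipple is held flush in the pads. Its stop came about 4° later, with torque at 0.65 N m at θ=-8.2°, so it is firm. I'll back off a quarter turn, to θ≈88° (stop near -3°).

>>> carry_out --slide '[[0,0,0],[0,0,0],[0,0,0],[0,0,0],[0,0,0],[0,0,0],[0,0,0],[0,0,0],[0,0,0],[0,0,0],[0,0,0],[0,0,0]]' --rot '[[0.008,-0.548,0.755],[0.008,-0.548,0.755],[0.008,-0.548,0.755],[0.008,-0.548,0.755],[0.008,-0.548,0.755],[0.008,-0.548,0.755],[0.008,-0.548,0.755],[0.008,-0.548,0.755],[0.008,-0.548,0.755],[0.008,-0.548,0.755],[0.008,-0.548,0.755],[0.008,-0.548,0.755]]'

```text
clock: 26.1
ee_pos: [0.5878, 0.0123, 0.2581]
tcp_rot: [0.007, 0.951, 0.309, -0.007]
contact_force: [-2.8, -3.4, 4.1]
opening: 0.134
gripper_force: 39.0
```

>>> carry_out --slide '[[0,0,0],[0,0,0],[0,0,0]]' --rot '[[0,0,0],[0,0,0],[0,0,0]]'

```text
clock: 26.4
ee_pos: [0.588, 0.0123, 0.2581]
tcp_rot: [0.009, 0.951, 0.309, -0.008]
contact_force: [-2.3, -3.2, 5.1]
opening: 0.137
gripper_force: 39.0
```

```bash
python3 -c "
from h import *
st(-1)"
```

```text
t 26.4 theta 88.01 tilt 0.04 off mm [0.5 0.  0.6] F [-2.3 -3.2  5.1] M.a 0.043 M [-0.49  0.33  0.3 ] grip 39.0 0.137 q [ 0.8   0.68 -0.95  1.62 -0.1   1.08  1.57]
```

Release, retreat along the axis and lift away, then check all three.

>>> carry_out --slide '[[0,0,0],[0,0,0],[0,0,0],[0,0,0],[0,-0.15,0.2],[0,-0.15,0.2],[0,-0.15,0.2],[0,-0.15,0.2],[0,-0.15,0.2],[0,-0.15,0.2],[0,-0.15,0.2],[0,-0.15,0.2]]' --rot '[[0,0,0],[0,0,0],[0,0,0],[0,0,0],[0,0,0],[0,0,0],[0,0,0],[0,0,0],[0,0,0],[0,0,0],[0,0,0],[0,0,0]]' --grip 0.4

```text
clock: 27.6
ee_pos: [0.5877, -0.0483, 0.3386]
tcp_rot: [0.009, 0.951, 0.309, -0.008]
contact_force: [0.7, 0.5, -0.1]
opening: 0.601
gripper_force: 0.0
```

>>> carry_out --slide '[[0,-0.5,0.2],[0,-0.5,0.2],[0,-0.5,0.2],[0,-0.5,0.2],[0,-0.5,0.2],[0,-0.5,0.2],[0,0,0],[0,0,0]]' --rot '[[0,0,0],[0,0,0],[0,0,0],[0,0,0],[0,0,0],[0,0,0],[0,0,0],[0,0,0]]'

```text
clock: 28.4
ee_pos: [0.5877, -0.198, 0.3978]
tcp_rot: [0.01, 0.951, 0.309, -0.008]
contact_force: [-0.1, -0.6, -0.5]
opening: 0.594
gripper_force: 0.0
```

Run:
```python
from h import *
v=np.load("v.npy");st(-1);res=[]
s0=lambda u,o:(np.array(u,float)+.5)/5-.5+o
pix={"top":s0([[45,207],[290,191],[548,188]],[220,170]),"side":s0([[111,457],[275,163],[427,43]],[240,150])}
for n in("top","side"):
    im=cams.read_camera(n)[:,:,::-1].copy();cv2.imwrite(f"pics/{n}4.png",im);row=[]
    for i,k in enumerate((1,0,-1)):
        a=axis(k);ey=np.array([0,a[2],-a[1]]);g=np.linspace(-.014,.014,250);X,Y=np.meshgrid(g,-g)
        P=tip(k)+X[...,None]*[1,0,0]+Y[...,None]*ey
        uv=proj(n,stand(v,P.reshape(-1,3)))+pix[n][i]-proj(n,stand(v,tip(k)))[0]
        uv=uv.reshape(250,250,2).astype(np.float32);row.append(cv2.remap(im,uv[...,0],uv[...,1],cv2.INTER_CUBIC))
    res.append(np.hstack(row))
cv2.imwrite("pics/rect4.png",np.vstack(res))
```

```text
t 28.4 theta 87.99 tilt 0.05 off mm [ -2.9 -88.  237.2] F [-0.1 -0.6 -0.5] M.a -0.03 M [-0.62  0.02 -0.02] grip 0.0 0.594 q [ 0.96  0.71 -0.93  1.11 -0.07  1.66  1.68]
```

View pics/rect4.png

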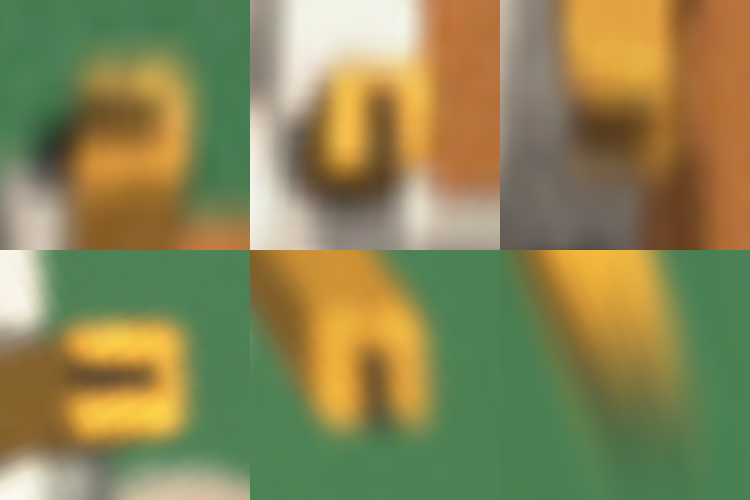

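The rectified view shows the red-side line at 180° (a quarter turn out), the middle line at 270° (two quarters) and the white-side line at about 180° (a quarter). All three are square, and the gripper is clear of everything.

```bash
python3 -c "
from plant import job
print(job.job_done())"
```

```text
the job is handed in; nothing more can be done
None
```

I screwed all three nipples in to their stops, red side first, and backed them off 1, 2 and 1 quarter turns; the last camera check showed them there, and the job is handed in at about 28 s with no verdict returned.

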